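Tip tuning pegs from a bench scoop into their cell of the parts tray

ROBOT

A 7-joint arm with a two-finger parallel gripper is mounted at the origin on a cart in front of the work surface, level with it; the furniture and walls round the work are solid. World frame = base frame: x ahead of the robot, y to its left, z up, the work surface at z = 0. Lengths are in mm, angles in rad, forces in N, time in s.
With the tool pointing down it reaches from about 400 to 875 mm from the base axis. Payload 19.3 kg.
Tool frame: the origin (TCP) lies at the very end of the fingers, on their centre line; the grasp point (between the pads) lies 19 mm behind it (grip_point_offset is the z of the grasp point in the tool frame, in mm); z points along the fingers, x is the direction in which the jaws open and shut, and the axes are right-handed (so a half turn about z gives the same grasp; the last joint's range is limited). The gripper opens to 85 mm and grips with 20 to 120 N. Pads are 22 mm wide; open, the fingers measure 114 mm over their backs; the gripper's body (76 mm by 85 mm) begins 54 mm behind the grasp point. The pads swing forward as they close: fully open they stand 13 mm farther back than shut.
Start: joints at [1.075, 0.521, -0.036, 1.599, 0.021, 1.021, -0.113], TCP at [258.128, -569.196, 231.291] pointing down, gripper open.
Joint ranges: [-2.91, 2.91], [-0.3, 2.13], [-1.5, 1.42], [0.17, 2.43], [-1.26, 4.41], [0.16, 1.93], [-2.52, 2.52]. Speed limits (rad/s): [1.89, 1.89, 2.39, 2.39, 3.01, 3.01, 3.01].

INTERFACE

Orientations are given as a 3x3 rotation matrix whose columns are the frame's x, y, z axes.
In Python, from workcell import movep, movel, goto_joints, open_gripper, clamp, wait, inverse_kinematics, read_state, camera, PlanningError, finish_job, grip_point_offset gives the robot as it stands. Calls block until the motion is done:
- movep(position, orientation): joint-space move of the TCP to a pose.
- movel(position, frame=None, max_speed=150, guard=None): straight line of the TCP; frame=None keeps the orientation; max_speed is the mean speed in mm/s. With guard (N) it stops when the force on the tool has changed by that much, and returns True; else False.
- goto_joints(angles): joint-space move.
- open_gripper() and clamp(): open the fingers fully, or close them until they stop; the grip force is fixed at half the most.
- wait(seconds).
- inverse_kinematics(position, orientation): joint angles nearest the present ones, or None.
- read_state(): the state.
- camera(name): name is "side" or "top" or "wrist"; returns a dict with "image" (480x640x3 uint8, blue, green, red), "range_z" (480x640 float32, mm along the optical axis (not along the pixel's ray), 0 where there is no reading), "fx", "fy", "cx", "cy" (pixels), "cam_to_world" (4x4, takes a point from camera to world coordinates). Camera axes: x right, y up, looking along -z (the intrinsics and any distortion apply to the point x, -y, -z); pixel columns grow to the right and rows downward; lengths in mm; the calibration is good to about 2 mm. The wrist camera is an equidistant fisheye: a pixel r from the principal point sees the ray r / f radians off the axis. A picture is of the moment at which its call begins.
A pose or a line that the arm cannot do raises PlanningError and nothing moves.
- finish_job(): hands the job in, once; it reports no verdict.
The state is a dict: "time": time; "qpos": joint angles; "qvel": joint speeds; "joint_efforts": joint torques, N m; "eef_pos": TCP position; "tool_rot": TCP orientation; "ft_force": force on the tool from outside, world axes, zero at the start; "torque": the same for the moment, N m; "finger_gap": finger opening in mm.
Only numpy, scipy, OpenCV 4.12 (cv2) and the standard library are available. Lean on these libraries where they do the work, as an engineer would, in place of code of your own. Each camera call takes 0.05 s, during which the arm holds its last target. There are 200 camera calls.

TASK

Pick up the scoop by its handle, carry the three tuning pegs in it to the divided tray and tip them into the cell that already holds one tuning peg, so that none lands in another cell or on the bench. Then set the empty scoop down flat on the open bench, right way up, and let go. Leave the other things in the tray and on the bench undisturbed.

Things in the scene. Friction and masses are not known exactly. Their poses are not given: they have to be found in the camera images.
- tray: Open square wooden tray, fixed to the bench, 206 x 206 x 45 mm high, with four equal cells (2 x 2); walls, floor and cross-shaped divider 6 mm thick, divider as high as the rim. Origin: centre of its underside; x and y along its sides. Cells are 94 x 94 mm inside, centred at x = +-50, y = +-50 mm of the tray. Two small brass frames on its -x outer side.
- scoop_bowl (a point): Loose steel scoop, 0.11 to 0.18 kg, 74 mm wide. Point: on the bowl's flat floor (upper face, 3 mm above the underside), 55 mm from the closed back. Scoop x runs from mouth (-x) to handle (+x), z up. The floor is flat to 40 mm ahead of this point, then ramps up at 14 degrees to the mouth, 75 mm ahead. Sides 22 mm high at the mouth, 42 at the back. It starts flat on the bench, pegs lengthwise in it.
- scoop_lip (a point): Middle of the scoop's mouth edge, at the top of the ramp: 75 mm from scoop_bowl towards scoop -x and 9 mm above it (12 mm above the underside). Same axes. The ramp holds the pegs while level; they slide out only when the mouth is tipped some 40 to 55 degrees below level, depending on friction, which is unknown and varies.
- scoop_handle (a point): Middle of the scoop's straight wooden handle, the place to grip: 110 mm behind scoop_bowl (scoop +x), 34 mm above the underside, so 185 mm behind and 22 mm above scoop_lip. The bar is level, 18 mm wide (y), 22 mm high (z), free from scoop x = 69 to 149 mm. Nose-heavy: grip firmly (60 to 80 N). Gripping it with the hand leaned back over the handle leaves more tilt for tipping.
- peg_a_mid (a point): Centre of one of the three black ebony tuning pegs that start in the scoop: 62 mm long along its y, flat head 22 mm wide at its -y end, shaft 12 mm thick at its +y end, 10 to 20 g; the centre lies 6 mm above its underside.
- peg_b_mid (a point): Centre of one of the three black ebony tuning pegs that start in the scoop: 62 mm long along its y, flat head 22 mm wide at its -y end, shaft 12 mm thick at its +y end, 10 to 20 g; the centre lies 6 mm above its underside.
- peg_c_mid (a point): Centre of one of the three black ebony tuning pegs that start in the scoop: 62 mm long along its y, flat head 22 mm wide at its -y end, shaft 12 mm thick at its +y end, 10 to 20 g; the centre lies 6 mm above its underside.
- sample_peg_mid (a point): Centre of the fourth, identical black tuning peg, which lies alone in one of the four cells and so marks the target cell (which cell varies). It may be nudged within its cell.
- bridge: Maple violin-bridge blank, 33 x 41 x 8 mm, alone in another cell; origin at the centre of its underside. Not to be disturbed.
- spool: Spool clamp (two wooden discs on a screw with wing nut) lying down, 35 x 68 x 34 mm, alone in another cell; origin at the centre of its underside. Not to be disturbed.
- rosin: Round rosin cake 45 mm across, 16 mm high, alone in another cell; origin at the centre of its underside. Not to be disturbed.
- sander: Wooden sanding block 46 x 90 x 27 mm lying loose on the bench, nearer the robot than scoop and tray; origin at the centre of its underside. Not to be disturbed.
Mind the look-alikes: they are no part of the job. What is shaped like the part that bears peg_b_mid but red is not meant.

How it is judged:
By the outcome, as a careful person would: the job done as asked, in the order asked, and still so for the second after the job is handed in, with the robot touching nothing.
It also fails if it takes over 67 s, if anything falls off the work surface, if the arm or the gripper's body presses on something with over 40 N, if the wrist force passes 120 N, or if a joint passes its speed limit or range.

## Working session

There is one attempt and no reset: what is moved stays moved. The work goes in short steps, each a Python script; the robot and the scene stay as the last script left them, time stands still between calls to the robot, and variables do not carry over. Pictures are saved under pics/ and viewed, about 8 in all and at most 12, crops included, and the job is handed in when it is done.

```bash
mkdir -p pics; ls; cat > h.py <<'E'
import numpy as np, cv2
from workcell import *
def shot(n,f=None):
    c=camera(n)
    if f: cv2.imwrite('pics/'+f,c['image'])
    np.savez('pics/'+n+'.npz',**c); return c
def world(c,u,v,z=None):
    d=np.array([(u-c['cx'])/c['fx'],-(v-c['cy'])/c['fy'],-1.]); T=c['cam_to_world']
    if z is None: d=d*np.asarray(c['range_z'])[int(v),int(u)]; return T[:3,:3]@d+T[:3,3]
    r=T[:3,:3]@d; return T[:3,3]+r*(z-T[2,3])/r[2]
def cloud(c):
    v,u=np.mgrid[0:480,0:640]; z=c['range_z']
    d=np.stack([(u-c['cx'])/c['fx']*z,-(v-c['cy'])/c['fy']*z,-z],-1)
    return d@c['cam_to_world'][:3,:3].T+c['cam_to_world'][:3,3]
E
python3 - <<'E'
from h import *
c=shot('top','t0.png'); s=shot('side','s0.png'); print(c['cam_to_world'],c['fx'],s['cam_to_world'],read_state()['time'])
print({k:v.shape for k,v in c.items() if hasattr(v,'shape')},c.keys(),grip_point_offset)
E
```

```text
pics
[[-1.67954508e-02  9.91276012e-01 -1.30727890e-01  4.01199930e+02]
 [-9.99143306e-01 -2.15852535e-02 -3.53090822e-02 -4.14323478e+01]
 [-3.78228408e-02  1.30022864e-01  9.90789325e-01  9.12716846e+02]
 [ 0.00000000e+00  0.00000000e+00  0.00000000e+00  1.00000000e+00]] 521.6510357549331 [[-9.75301236e-01  8.66253083e-02 -2.03183550e-01  2.97729177e+02]
 [-2.20260177e-01 -4.50232328e-01  8.65318615e-01  9.26787621e+02]
 [-1.65213111e-02  8.88699559e-01  4.58192252e-01  5.41396853e+02]
 [ 0.00000000e+00  0.00000000e+00  0.00000000e+00  1.00000000e+00]] 0.1
{'image': (480, 640, 3), 'range_z': (480, 640), 'cam_to_world': (4, 4)} dict_keys(['image', 'range_z', 'fx', 'fy', 'cx', 'cy', 'cam_to_world']) -18.700000000000003
```

View pics/t0.png

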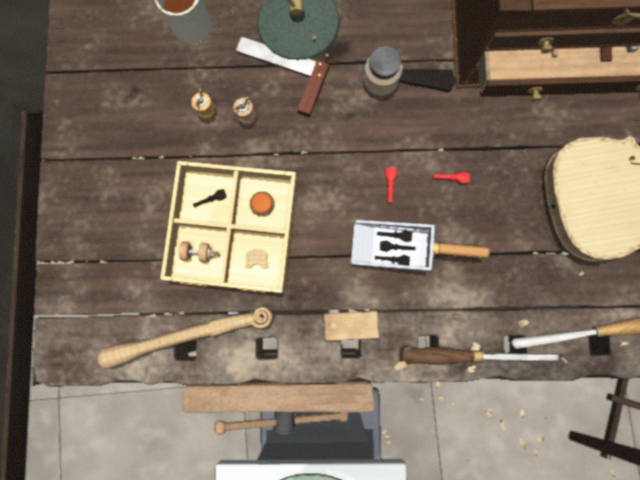

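View pics/s0.png

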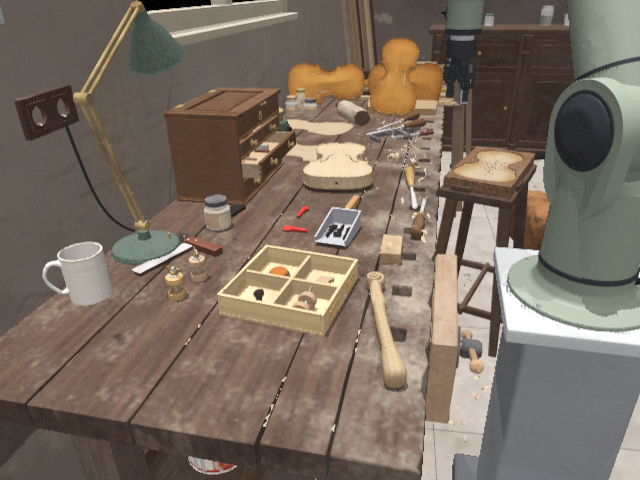

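The top view shows the tray at about (229,227), with the black sample peg at (210,198) in the far-left cell. The scoop's mouth is at about (353,245), its handle at about (463,251), and it holds three black pegs around (396,247). The red pegs at (391,184) and (452,177) lie on the bench and are decoys. Next I'll measure and confirm with an enlarged crop.

```bash
python3 - <<'E'
from h import *
c=dict(np.load('pics/top.npz')); P=cloud(c); img=c['image']
hsv=cv2.cvtColor(img,cv2.COLOR_BGR2HSV)
def reg(u0,u1,v0,v1): 
    m=np.zeros((480,640),bool); m[v0:v1,u0:u1]=1; return m
def rect(m,n):
    p=P[m][:,:2].astype(np.float32); r=cv2.minAreaRect(p); print(n,m.sum(),np.round(r[0],1),np.round(r[1],1),round(r[2],1)); return r
Z=P[...,2]
print('bench z',np.median(Z[reg(310,340,190,215)]),np.median(Z[reg(430,480,200,230)]))
rect(reg(150,310,150,305)&(Z>36)&(Z<56),'tray')
h=reg(437,500,235,268)&(Z>30)&(Z<60); r=rect(h,'handle');print('top',np.median(Z[h]), cv2.boxPoints(r).round(1).tolist())
r=rect(reg(340,442,210,280)&(Z>12)&(Z<60),'bowl');print(cv2.boxPoints(r).round(1).tolist())
r=rect(reg(340,500,210,280)&(Z>9)&(Z<60),'scoop');print(cv2.boxPoints(r).round(1).tolist())
for n,(u,v) in dict(sample=(210,198),mouth=(354,245),floor=(375,262),p1=(395,236)).items(): print(n,world(c,u,v).round(1))
for n,q in dict(sander=reg(315,385,303,345)&(Z>15)).items(): rect(q,n)
a=cv2.resize(img[140:300,330:510],None,fx=4,fy=4,interpolation=cv2.INTER_CUBIC); cv2.imwrite('pics/z1.png',a[:600])
E
```

```text
bench z 1.208815143747188 1.2682303008999156
tray 3148 [550.5 131.2] [206.8 206.4] 82.9
handle 588 [ 499.6 -260.9] [85.2 18.4] 83.3
top 45.21236111285708 [[485.5, -302.20001220703125], [503.79998779296875, -304.29998779296875], [513.7999877929688, -219.6999969482422], [495.3999938964844, -217.60000610351562]]
bowl 1524 [ 512.1 -154. ] [149.7  77.1] 83.4
[[465.20001220703125, -223.89999389648438], [541.7999877929688, -232.8000030517578], [559.0, -84.0999984741211], [482.3999938964844, -75.19999694824219]]
scoop 2575 [ 507.7 -191.5] [225.1  77.1] 83.4
[[456.5, -298.79998779296875], [533.0999755859375, -307.70001220703125], [559.0, -84.0999984741211], [482.3999938964844, -75.19999694824219]]
sample [604.2 168.7  17.5]
mouth [516.  -82.8  10.6]
floor [ 486.3 -118.9    3.3]
p1 [ 529.9 -154.1   12.4]
sander 1469 [378.5 -73. ] [46.6 89.8] 1.1
```

View pics/z1.png

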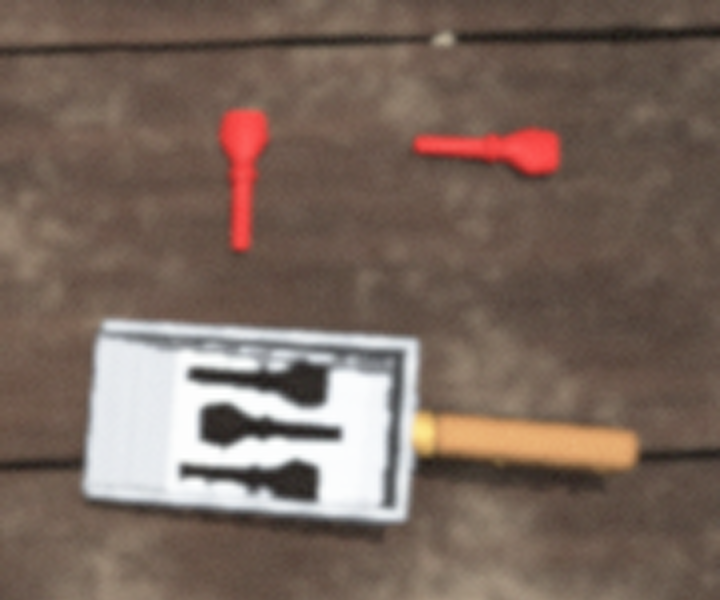

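The crop confirms three black pegs in the scoop; the two red pegs outside it aren't wanted. The measured sizes also agree with those given: tray 206.8×206.4, handle 85×18 with its top at 45, and lip 185 mm from the handle middle. Next I'll check feasibility over lean and tilt.

```bash
cat >> h.py <<'E'
H0=np.array([499.6,-260.9,34.]); SY=np.deg2rad(-96.7)   # handle middle, yaw of scoop +x
TC=np.array([550.5,131.2]); A=np.deg2rad(-7.1)
e1=np.array([np.cos(A),np.sin(A)]); e2=np.array([-np.sin(A),np.cos(A)])
CELL=TC+50*e1+50*e2
from scipy.spatial.transform import Rotation as Ro
def Rs(yaw,tilt): # scoop rotation, tilt = mouth down (rad)
    return Ro.from_euler('ZY',[yaw,tilt]).as_matrix()
def Rg(lean,s): 
    z=np.array([-np.sin(lean),0,-np.cos(lean)]); x=np.array([0,s,0.]); return np.stack([x,np.cross(z,x),z],1)
def tcp(handle,R,lean,s): 
    T=R@Rg(lean,s); return handle+T[:,2]*18.7, T
def tcp_lip(lip,yaw,tilt,lean,s):
    R=Rs(yaw,tilt); return tcp(lip+R@np.array([185,0,22.]),R,lean,s)
E
python3 - <<'E'
from h import *
# sign check: tilt>0 must raise the handle
print(Rs(0,.5)@[185,0,22])
for nm,yaw,d in (('+e2',A-np.pi/2,e2),('+e1',A+np.pi,e1)):
  for s in (1,-1):
    for lean in (0,20,35,45):
      l=np.deg2rad(lean); r=[]
      g=inverse_kinematics(*tcp(H0,Rs(SY,0),l,s))
      for t in (0,-3,20,40,50,60,65,70,75):
        L=np.append(CELL-20*d,48 if t>30 else 120)
        q=inverse_kinematics(*tcp_lip(L,yaw,np.deg2rad(t),l,s)); r.append(int(q is not None))
      print(nm,s,lean,'grasp',None if g is None else np.round(g,2),r,None if q is None else np.round(q,2))
E
```

```text
[172.9001358    0.         -69.38690828]
+e2 1 0 grasp [ 0.53  0.74 -0.22  1.89  0.29  0.54  0.  ] [1, 1, 1, 1, 1, 1, 1, 1, 1] [ 0.72  1.59 -0.67  1.48 -0.66  0.85  1.01]
+e2 1 20 grasp [ 0.83  0.85 -0.43  1.76 -0.01  0.72  0.41] [1, 1, 1, 1, 1, 1, 1, 1, 1] [ 0.74  1.81 -0.72  1.27 -0.67  1.18  1.05]
+e2 1 35 grasp [ 0.96  0.96 -0.49  1.64 -0.17  0.91  0.61] [1, 1, 1, 1, 1, 1, 1, 1, 1] [ 0.73  1.98 -0.81  1.08 -0.66  1.43  1.02]
+e2 1 45 grasp [ 1.03  1.05 -0.53  1.56 -0.24  1.05  0.69] [1, 1, 1, 1, 1, 1, 1, 1, 1] [ 0.69  2.09 -0.89  0.95 -0.67  1.59  0.99]
+e2 -1 0 grasp [ 0.14  0.78  0.34  1.91 -0.48  0.53 -2.45] [1, 1, 1, 1, 1, 1, 1, 1, 1] [ 0.39  1.48 -0.18  1.5  -1.23  1.18 -1.8 ]
+e2 -1 20 grasp [ 0.41  0.83  0.2   1.78 -0.66  0.82 -2.17] [1, 1, 1, 1, 1, 1, 1, 1, 1] [ 0.44  1.69 -0.24  1.29 -1.2   1.49 -1.81]
+e2 -1 35 grasp [ 0.53  0.93  0.18  1.67 -0.77  1.07 -2.03] [1, 1, 1, 1, 1, 1, 1, 1, 1] [ 0.42  1.84 -0.27  1.1  -1.25  1.74 -1.84]
+e2 -1 45 grasp [ 0.59  1.01  0.19  1.58 -0.83  1.25 -1.97] [1, 1, 1, 1, 1, 1, 1, 1, 1] [ 0.45  1.96 -0.4   0.97 -1.19  1.83 -1.92]
+e1 1 0 g
[... 340 characters left out ...]
-1.18  1.95  0.17  1.7   1.65  1.84  1.02]
+e1 1 45 grasp [ 1.03  1.05 -0.53  1.56 -0.24  1.05  0.69] [0, 0, 0, 1, 1, 1, 1, 1, 1] [-1.38  2.11  0.37  1.56  1.36  1.69  1.05]
+e1 -1 0 grasp [ 0.14  0.78  0.34  1.91 -0.48  0.53 -2.45] [1, 1, 1, 1, 1, 1, 1, 1, 1] [-0.93  1.58 -0.04  2.11  2.12  1.62 -2.03]
+e1 -1 20 grasp [ 0.41  0.83  0.2   1.78 -0.66  0.82 -2.17] [1, 1, 0, 1, 1, 1, 1, 1, 1] [-0.95  1.78 -0.04  1.9   1.95  1.92 -2.05]
+e1 -1 35 grasp [ 0.53  0.93  0.18  1.67 -0.77  1.07 -2.03] [0, 0, 0, 1, 1, 1, 1, 1, 1] [-1.18  1.95  0.17  1.7   1.65  1.84 -2.13]
+e1 -1 45 grasp [ 0.59  1.01  0.19  1.58 -0.83  1.25 -1.97] [0, 0, 0, 1, 1, 1, 1, 1, 1] [-1.38  2.11  0.37  1.56  1.36  1.69 -2.09]
```

```bash
sed -i "s/\[yaw,tilt\]/[yaw,-tilt]/" h.py
python3 - <<'E'
from h import *
print(Rs(0,.5)@[185,0,22])
for nm,yaw,d in (('+e2',A-np.pi/2,e2),('+e1',A+np.pi,e1)):
  for s in (1,-1):
    for lean in (0,20,30,40):
      l=np.deg2rad(lean); r=[];Q=[]
      for t in (0,-3,20,40,50,55,60,65,70,75):
        L=np.append(CELL-20*d,48 if t>30 else 120)
        q=inverse_kinematics(*tcp_lip(L,yaw,np.deg2rad(t),l,s)); r.append(int(q is not None))
        if q is not None: Q.append(np.round(q,2))
      print(nm,s,lean,r,Q[0] if Q else'',Q[-1] if Q else '')
E
```

```text
[151.8054121   0.        108.000541 ]
+e2 1 0 [1, 1, 1, 1, 1, 1, 1, 1, 1, 1] [ 0.29  0.63 -0.49  1.79  0.39  0.82 -0.51] [-0.65  1.02 -0.04  1.28  0.82  1.93 -1.  ]
+e2 1 20 [1, 1, 1, 1, 1, 1, 1, 1, 1, 1] [ 0.53  0.68 -0.57  1.79 -0.    0.73 -0.06] [-0.39  0.89 -0.41  1.35  0.85  1.83 -1.09]
+e2 1 30 [1, 1, 1, 1, 1, 1, 1, 1, 1, 1] [ 0.65  0.74 -0.64  1.78 -0.16  0.75  0.14] [-0.31  0.82 -0.48  1.4   0.81  1.71 -1.08]
+e2 1 40 [1, 1, 1, 1, 1, 1, 1, 1, 1, 1] [ 0.76  0.82 -0.71  1.76 -0.28  0.78  0.29] [-0.22  0.76 -0.55  1.45  0.75  1.58 -1.06]
+e2 -1 0 [1, 1, 1, 1, 1, 1, 1, 1, 1, 1] [-0.68  0.87  1.02  1.84 -0.9   0.98 -2.52] [-0.65  1.02 -0.04  1.28  0.82  1.93  2.14]
+e2 -1 20 [1, 1, 1, 1, 1, 1, 1, 1, 1, 1] [-0.14  0.66  0.39  1.83 -0.79  0.89 -2.52] [-0.37  0.89 -0.45  1.35  0.87  1.85  2.04]
+e2 -1 30 [1, 1, 1, 1, 1, 1, 1, 1, 1, 1] [ 0.12  0.67  0.13  1.81 -0.8   0.91 -2.45] [-0.12  0.92 -0.86  1.38  1.    1.9   1.94]
+e2 -1 40 [1, 1, 1, 1, 1, 1, 1, 1, 1, 1] [ 0.2   0.73  0.12  1.79 -0.94  1.03 -2.29] [ 0.04  0.93 -1.07  1.43  1.03  1.85  1.91]
+e1 1 0 [1, 1, 1, 1, 1, 1, 1, 0, 0, 
[... 289 characters left out ...]
  0.56 -2.31] [-0.21  0.91 -0.13  1.14 -0.22  1.82 -1.99]
+e1 1 40 [0, 0, 1, 1, 1, 1, 1, 1, 1, 1] [-1.41  0.34  0.83  2.3  -0.03  0.35 -2.31] [-0.19  0.81 -0.19  1.26 -0.14  1.63 -2.02]
+e1 -1 0 [1, 1, 1, 1, 1, 1, 1, 0, 0, 0] [ 0.26  0.69 -1.16  2.1   0.83  0.91  0.06] [ 0.04  1.07 -0.66  1.15 -0.05  1.93  0.85]
+e1 -1 20 [1, 1, 1, 1, 1, 1, 1, 1, 1, 0] [-0.17  0.44 -0.75  2.33  1.2   0.63 -0.44] [ 0.13  1.07 -0.9   1.12  0.17  1.89  0.74]
+e1 -1 30 [1, 0, 1, 1, 1, 1, 1, 1, 1, 1] [ 0.16  0.87 -1.47  2.4   1.54  1.36 -0.79] [ 0.13  1.05 -0.91  1.11  0.22  1.86  0.75]
+e1 -1 40 [0, 0, 1, 1, 1, 1, 1, 1, 1, 1] [ 0.27  0.51 -1.28  2.23  1.1   0.92 -0.27] [ 0.15  0.95 -0.91  1.23  0.28  1.7   0.75]
```

+e2 approach with lean 30° and s=1 reaches every tilt. Next: grasp and lift.

```bash
cat >> h.py <<'E'
LEAN=np.deg2rad(30); S=1
E
python3 - <<'E'
from h import *
p,T=tcp(H0,Rs(SY,0),LEAN,S)
movep(p-T[:,2]*160,T)
movel(p-T[:,2]*50,max_speed=200)
print('guard',movel(p,max_speed=80,guard=15))
st=read_state(); print(st['eef_pos'],p,st['ft_force'],st['time'])
clamp(); st=read_state(); print('gap',st['finger_gap'],st['ft_force'],st['time'])
movel(p+[0,0,15],max_speed=40)
movel(p+[0,0,130],max_speed=150)
st=read_state(); print('gap',st['finger_gap'],st['ft_force'],st['torque'],st['time'])
a=shot('top')['image'][140:340,300:540]; b=shot('side')['image'][120:320,220:460]
cv2.imwrite('pics/lift.png',cv2.resize(np.vstack([a,b]),None,fx=1.5,fy=1.5))
E
```

```text
guard False
[ 500.84417605 -251.87135564   17.95996604] [ 500.69087139 -251.61385443   17.80532495] [ 0.35284395 -1.03237101  0.56857484] 2.8417
gap 17.287457777249873 [-0.26355965 -0.47111934  4.02173598] 3.4667
gap 17.55540967196636 [-0.06725788  0.17815096 -2.12801806] [-0.93790803  0.12847437  0.0325651 ] 4.9083
```

View pics/lift.png

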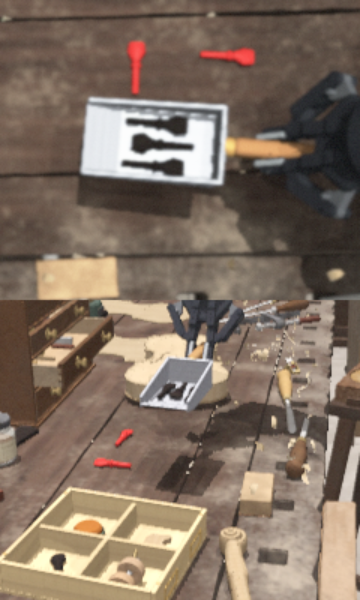

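The scoop is lifted with all three pegs in it. I'll measure its actual pitch and lip position from depth before carrying it.

```bash
cat >> h.py <<'E'
def meas(c,R,H):
    """cloud points in nominal scoop frame (origin handle) -> floor slope, lip"""
    P=cloud(c).reshape(-1,3); ok=(c['range_z'].ravel()>0); Q=(P-H)@R
    ok&=(Q[:,0]<-40)&(Q[:,0]>-200)&(abs(Q[:,1])<60)&(abs(Q[:,2])<50)
    Q=Q[ok]; g=c['image'].reshape(-1,3)[ok].min(1)
    y0=(Q[:,1].min()+Q[:,1].max())/2
    f=Q[(Q[:,0]>-145)&(Q[:,0]<-65)&(abs(Q[:,1]-y0)<28)&(Q[:,2]<-10)&(g>150)]
    k=np.polyfit(f[:,0],f[:,2],1)
    print('floor n',len(f),'slope deg',np.degrees(np.arctan(k[0])).round(2),'z at bowl pt',np.polyval(k,-110).round(1),'(nominal -31)','y mid',y0.round(1),'min x',np.percentile(Q[:,0],.5).round(1),'(nominal -185)')
E
python3 - <<'E'
from h import *
c=dict(np.load('pics/top.npz')); st=read_state(); T=np.array(st['tool_rot']); H=np.array(st['eef_pos'])-T[:,2]*18.7
meas(c,T@Rg(LEAN,S).T,H)
E
```

```text
floor n 1117 slope deg -0.39 z at bowl pt -29.5 (nominal -31) y mid 0.0 min x -181.6 (nominal -185)
```

No slip. Next I'll carry it level, then tip about the lip in small steps.

```bash
cat >> h.py <<'E'
YAW=A-np.pi/2
def to(lip,t,v=150): p,T=tcp_lip(np.array(lip,float),YAW,np.deg2rad(t),LEAN,S); movel(p,T,max_speed=v)
LX=CELL-20*e2
E
python3 - <<'E'
from h import *
lip0=np.append(LX,150)
to(lip0,0,200)
for t,z in ((12,120),(24,90),(32,60)): to(np.append(LX,z),t,100)
st=read_state(); print(st['time'],st['qpos'],st['ft_force'],st['finger_gap'])
shot('top'); 
a=shot('side')['image'][140:340,180:420]; b=np.load('pics/top.npz')['image'][110:310,150:390]
cv2.imwrite('pics/pre.png',cv2.resize(np.vstack([b,a]),None,fx=1.5,fy=1.5))
T=np.array(st['tool_rot']); meas(dict(np.load('pics/top.npz')),T@Rg(LEAN,S).T,np.array(st['eef_pos'])-T[:,2]*18.7)
E
```

```text
7.6417 [ 0.0149556   0.55620826 -0.21343631  1.76248462  0.19196642  0.85403778
 -0.42012773] [ 0.06281396 -1.11056641 -1.8007366 ] 17.272357050464205Traceback (most recent call last):
  File "<stdin>", line 9, in <module>
  File "h.py", line 34, in meas
    y0=(Q[:,1].min()+Q[:,1].max())/2
        ~~~~~~~~~~^^
    return umr_minimum(a, axis, None, out, keepdims, initial, where)
ValueError: zero-size array to reduction operation minimum which has no identity
```

View pics/pre.png

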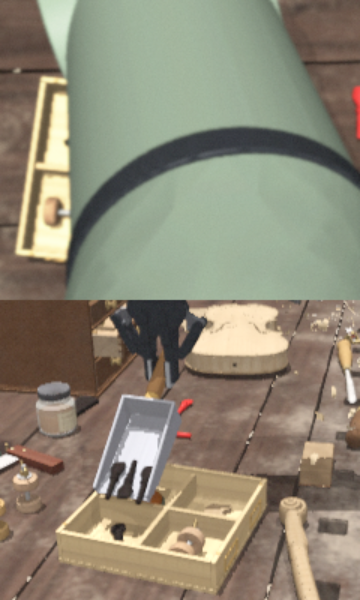

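The side view shows all three pegs at the ramp, with the lip's ends at side pixels (243,270) and (280,275). The sample peg is in the cell below. I'll verify the lip, then tip.

```bash
python3 - <<'E'
from h import *
s=dict(np.load('pics/side.npz'))
a,b=world(s,243,270,60),world(s,280,275,60); m=(a+b)/2
print(a,b,m,'nominal',LX, 'tray rel',(m[:2]-TC)@e1,(m[:2]-TC)@e2, 'cell e1,e2 3..97')
if abs((m[:2]-LX)@e1)<8 and abs((m[:2]-LX)@e2)<12:
  for t,z in ((37,50),(41,48),(45,48),(49,48),(53,48)): to(np.append(LX,z),t,40)
  wait(.4)
  a=shot('side')['image'][140:340,180:420]; st=read_state(); print(st['time'],st['ft_force'])
  cv2.imwrite('pics/tip.png',cv2.resize(a,None,fx=2,fy=2))
E
```

```text
[638.46118477 151.54724533  60.        ] [563.56069928 155.73479248  60.        ] [601.01094203 153.64101891  60.        ] nominal [603.8246412 154.7898843] tray rel 47.349877908262314 28.51216680514768 cell e1,e2 3..97
10.375 [-0.61906871 -0.48545498 -2.37620533]
```

View pics/tip.png

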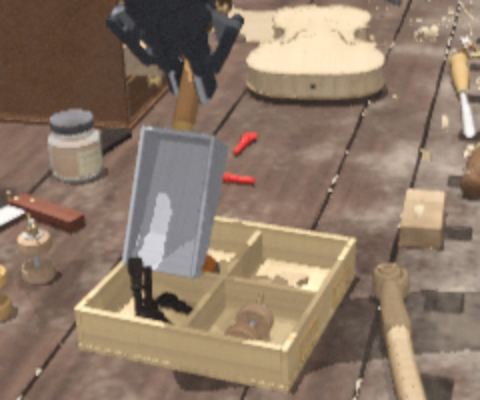

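The pegs have left the scoop, but one stands at the lip, near crop (145,290). I'll look closer before withdrawing.

```bash
python3 - <<'E'
from h import *
s=shot('side'); print(read_state()['time'])
cv2.imwrite('pics/tipz.png',cv2.resize(s['image'][225:335,215:325],None,fx=5.4,fy=5.4,interpolation=cv2.INTER_CUBIC))
P=cloud(s); g=s['image'].max(2); m=np.zeros((480,640),bool); m[255:312,235:285]=1; m&=g<70
n,l,stt,ce=cv2.connectedComponentsWithStats(m.astype(np.uint8))
for v in range(255,312,4):
    u=np.where(m[v])[0]
    for k in np.split(u,np.where(np.diff(u)>1)[0]+1) if len(u) else []:
        if len(k)>1:
            p=np.median(P[v,k],0); q=p[:2]-TC; print(v,k[0],k[-1],'e1 %.0f e2 %.0f z %.0f'%(q@e1,q@e2,p[2]))
E
```

```text
10.425
271 244 250 e1 75 e2 32 z 60
275 244 255 e1 69 e2 34 z 54
279 246 250 e1 71 e2 38 z 46
279 253 255 e1 60 e2 37 z 48
283 246 255 e1 66 e2 42 z 40
287 247 250 e1 69 e2 44 z 33
287 253 255 e1 56 e2 46 z 36
287 261 266 e1 55 e2 11 z 15
291 248 271 e1 55 e2 25 z 16
295 248 259 e1 54 e2 53 z 23
295 268 274 e1 30 e2 27 z 12
299 257 262 e1 42 e2 54 z 17
```

View pics/tipz.png

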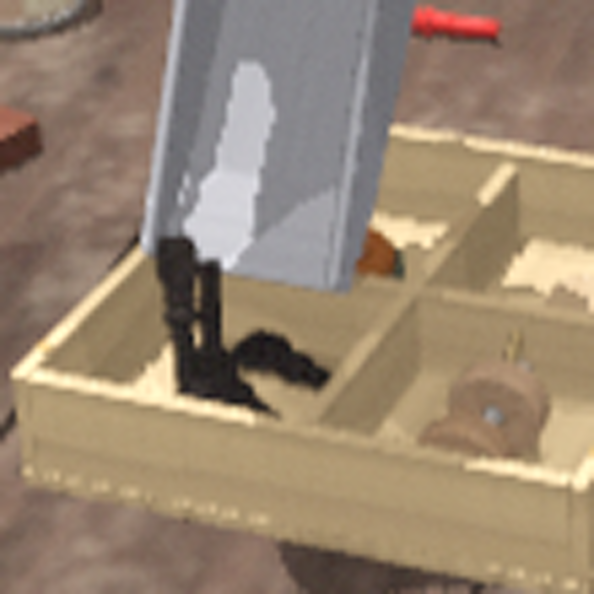

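Two pegs lean on the lip with their tops at e2≈32 and feet at e2≈55; the third lies flat in the cell. If I lifted straight up, they could fall back against the divider, which is about 62 mm behind their feet. I'll push the lip gently forward at a steeper tilt so they end up fully inside.

```bash
python3 - <<'E'
from h import *
to(np.append(LX,48),60,40)
for k in (8,16,24,30):
    p,T=tcp_lip(np.append(LX+k*e2,47),YAW,np.deg2rad(62),LEAN,S)
    if movel(p,T,max_speed=30,guard=12): print('guard',k); break
wait(.3); s=shot('side'); st=read_state(); print(st['time'],st['ft_force'])
cv2.imwrite('pics/tip2.png',cv2.resize(s['image'][225:335,215:325],None,fx=5.4,fy=5.4,interpolation=cv2.INTER_CUBIC))
E
```

```text
13.2417 [ 1.0711998  -0.88384058 -2.19609729]
```

View pics/tip2.png

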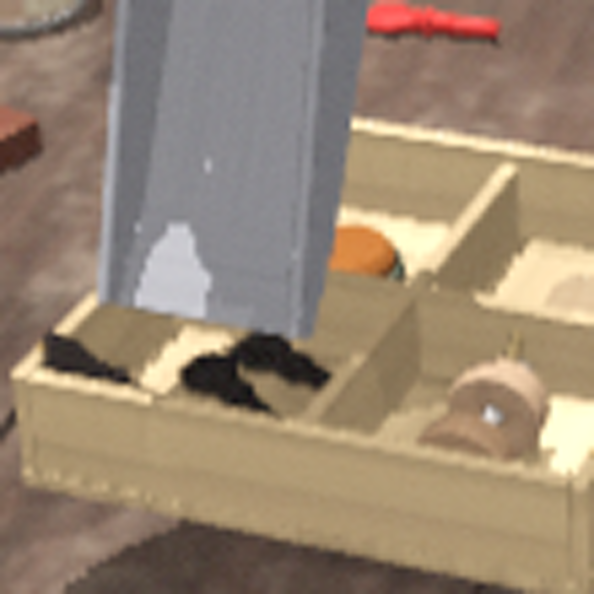

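Both fell flat inside the cell. Next I'll raise, level, return to the original open spot, set the scoop down and look.

```bash
python3 - <<'E'
from h import *
L=LX+30*e2
to(np.append(L,120),62,120)
for t,z in ((40,140),(20,150),(0,150)): to(np.append(LX,z),t,150)
p,T=tcp(H0,Rs(SY,0),LEAN,S)
movel(p+[0,0,130],T,max_speed=200)
st=read_state(); c=shot('top','t1.png'); meas(c,T@Rg(LEAN,S).T,np.array(st['eef_pos'])-T[:,2]*18.7)
print(st['time'],st['finger_gap'])
cv2.imwrite('pics/t1z.png',cv2.resize(c['image'][140:310,140:510],None,fx=2.1,fy=2.1,interpolation=cv2.INTER_CUBIC))
E
```

```text
floor n 1978 slope deg -0.0 z at bowl pt -30.2 (nominal -31) y mid -0.0 min x -181.6 (nominal -185)
17.3417 17.104433617140824
```

View pics/t1z.png

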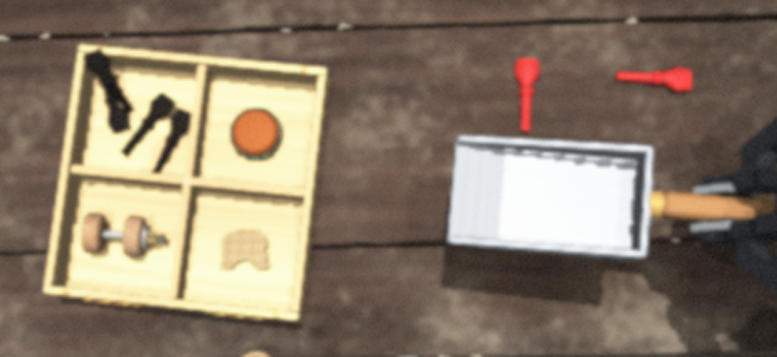

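The scoop is empty and level. The blob in the far corner should be two overlapping pegs, which I'll check by depth after setting the scoop down.

```bash
python3 - <<'E'
from h import *
p,T=tcp(H0,Rs(SY,0),LEAN,S)
movel(p+[0,0,12],max_speed=150)
g=movel(p-[0,0,2],max_speed=20,guard=5); st=read_state(); print('touch',g,np.array(st['eef_pos'])-p,st['ft_force'])
open_gripper(); wait(.2); print(read_state()['finger_gap'])
movel(np.array(read_state()['eef_pos'])-T[:,2]*150,max_speed=150)
st=read_state(); print(st['time'])
c=shot('top','t2.png'); P=cloud(c); m=np.zeros((480,640),bool); m[150:305,150:310]=1
q=P[...,:2]-TC; a,b=q@e1,q@e2; black=(c['image'].max(2)<70)&m&(a>-95)&(b>-95)&(a<110)&(b<110)
n,l,s,ce=cv2.connectedComponentsWithStats(black.astype(np.uint8))
for i in range(1,n):
    k=l==i
    if s[i,4]>15: print(s[i],'e1 %.0f..%.0f e2 %.0f..%.0f z %.0f..%.0f'%(a[k].min(),a[k].max(),b[k].min(),b[k].max(),P[k][:,2].min(),P[k][:,2].max()), [round(float(x)) for x in cv2.minAreaRect(np.stack([a[k],b[k]],1).astype(np.float32))[1]])
meas(c,Rs(SY,0),H0)
z1=cv2.resize(c['image'][150:235,160:250],(540,510),interpolation=cv2.INTER_CUBIC); z2=cv2.resize(c['image'][150:310,330:520],(240,202))
o=np.zeros((510,790,3),np.uint8); o[:,:540]=z1; o[:202,550:]=z2; cv2.imwrite('pics/fin.png',o)
E
```

```text
touch True [-0.05076957 -0.05775368 -0.21358005] [-0.37380776 -1.12907609  7.41870814]
85.66750110203147
20.9333
[181 165  21  37 270] e1 41..98 e2 62..93 z 9..52 [58, 19]
[200 186  22  27 111] e1 22..72 e2 26..59 z 13..21 [15, 55]
[215 193  14  28  98] e1 11..61 e2 12..30 z 13..21 [11, 52]
floor n 1453 slope deg -0.11 z at bowl pt -29.7 (nominal -31) y mid 0.0 min x -199.1 (nominal -185)
```

View pics/fin.png

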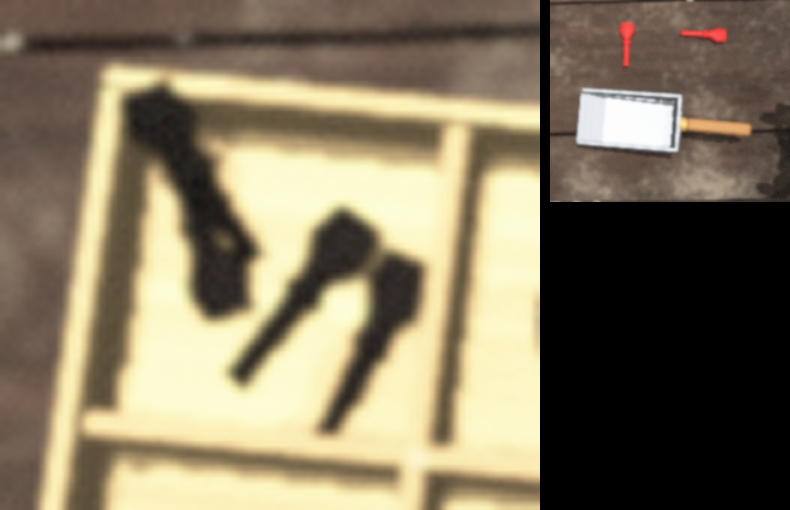

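The target cell now holds all four pegs. One leans in the far corner, inside the walls, with its head slightly above the rim. Last check before handing in: compare the before and after images for the other things.

```bash
python3 - <<'E'
from h import *
a=cv2.imread('pics/t0.png').astype(int); wait(1); b=shot('top')['image'].astype(int); t2=cv2.imread('pics/t2.png').astype(int)
for n,(u0,u1,v0,v1) in dict(rosin=(240,290,175,222),spool=(176,225,235,280),bridge=(238,285,240,285),sander=(318,385,305,345),red1=(380,402,160,208),red2=(428,476,166,190),jars=(185,265,85,130),chisels=(400,640,320,370)).items():
    d=abs(a-b)[v0:v1,u0:u1].max(2); print(n,(d>50).sum(),d.size)
print('cell settle',(abs(b-t2)[160:235,165:240].max(2)>50).sum(),read_state()['time'])
finish_job()
E
```

```text
rosin 0 2350
spool 0 2205
bridge 0 2115
sander 0 2680
red1 0 1056
red2 0 1152
jars 0 3600
chisels 2123 12000
cell settle 0 22.0333
the job is handed in; nothing more can be done
```

The job is done and handed in at about 22 s on the robot clock. I gripped the scoop by its handle and tipped the three black pegs into the cell with the sample peg. I then set the empty scoop down flat and right way up at its original spot, and let go.

**What the last checks showed:**
- **Pegs:** The top view shows four black pegs in the target cell, and nothing moved over the final second. Two of them first stood against the lip, so I nudged them forward with the scoop until they fell inside. One now leans in the far corner, with its head about 7 mm above the rim but inside the walls.
- **Scoop:** It is empty, level to about 0.1°, and the gripper is fully open and clear of it.
- **Other things:** Before and after images show no change at the rosin, spool, bridge, sander, red pegs or jars.

**Check that disagreed:** The image strip with the chisels at the front edge did differ. I think that is the arm or its shadow in view, since nothing was moved near there, but I did not verify it separately.

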